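Close the biscuit tin with its double lid, then hold up the outer lid

ROBOT

A 6-joint arm with a two-finger parallel gripper is mounted at the origin on the work surface. World frame = base frame: x ahead of the robot, y to its left, z up, the work surface at z = 0. Lengths are in m, angles in rad, forces in N, time in s.
With the tool pointing down it reaches from about 0.325 to 0.9 m from the base axis. Payload 3.5 kg.
Tool frame: the origin (TCP) lies on the mounting face of the last link; the fingertips stand 173 mm ahead of it and the grasp point (between the pads) lies robot.grip_point_offset ahead of it (robot.grip_point_offset is the distance from the TCP to the grasp point, in m); z points along the fingers, x is the direction in which the jaws open and shut, and the axes are right-handed (so a half turn about z gives the same grasp; the last joint's range is limited). The gripper opens to 85 mm and grips with 20 to 120 N. Pads are 22 mm wide; open, the fingers measure 114 mm over their backs; the gripper's body (76 mm by 85 mm) begins 54 mm behind the grasp point. The pads swing forward as they close: fully open they stand 13 mm farther back than shut.
Start: joints at [1.093, 0.276, -0.026, 1.268, 0, 1.467], TCP at [0.229, 0.582, 0.405] pointing down, gripper open.
Joint ranges: [-3.12, 3.12], [-0.85, 1.88], [-1.08, 1.24], [-1.95, 2.15], [-1.57, 1.53], [-3.14, 3.14]. Speed limits (rad/s): [2.57, 2.57, 3.14, 3.14, 3.14, 3.14].

INTERFACE

Orientations are given as a unit quaternion [w, x, y, z].
In Python, from cell import robot, eyes, finder gives the robot as it stands. The module is installed in compiled form; this text tells all that it offers.
- The arm moves only by the shell command python3 -m handwheel 'ROWS' [FORCE]. ROWS is JSON, a list that holds one entry, the list of rows, each a list of 5 numbers: the shift along the world's x, y, z in m, then the turn about the world's z in degrees, then the opening, from 0 (shut) to 1 (fully open). In form: [[[tx, ty, tz, spin, gripper], ...]]. A call has 1 to 20 rows; each row shifts and turns the commanded pose from where the row before left it; what a row does not reach is not made up. A row lasts 1/12 s, in which the tool goes at most 41.7 mm and 7.16 degrees, less where a joint would pass 70% of its speed; a pose out of reach is approached as far as the arm can. A call with a gripper value outside its range is refused whole. The fingers move at their own pace and stop on an object; FORCE is the grip in N (left out, the last holds). Time passes only in rows, so rows that do not move let the fingers close. It gives the time, the measured TCP pose, the force and the opening at its end, in the units of the state.
- robot.state(): the state, without advancing time (a new reading comes with each control period).
- eyes.get_image(name): name is "scene" or "side" or "wrist"; returns the picture (400x640x3 uint8, red, green, blue); there is no depth.
- eyes.get_calibration(name): a dict with "mtx" (3x3 intrinsics, pixels), "k1" (the pictures are not rectified: a ray, as slopes to the right and down, at radius r is drawn at 1 + k1 r^2 times it, then the intrinsics apply), "rvec" (rotation vector, rad) and "tvec" (3), from world to camera coordinates, as OpenCV has them; the wrist camera has in their place "T_tool_cam" (4x4, takes a point from camera to tool coordinates, whose origin is the TCP and whose axes are the tool frame's). Camera axes: x right, y down, z forward; pixel columns grow to the right and rows downward; lengths in m; the calibration is good to about 2 mm. A picture is of the moment at which its call begins: read the wrist's pose just before it. get_calibration takes no time and is no camera call.
- robot.finish_job(): hands the job in, once; it reports no verdict.
Trained networks look in the newest picture that a camera, given by its name, has taken for a name from the list of things; names that differ only in an ending like _2 or _b are one class to them, and where a whole thing is asked for, a point or a joint stands for the part that bears it (a point fixed in the world has none). Each returns a list of dicts, best first, with "confidence" (0 to 1); they miss things now and then, are a little off and sometimes report something else, mostly with a low value. They report only what shows in the picture. A call takes as long as a camera call.
- finder.spot_in(camera, label): "centre" ([column, row] in pixels, amid what is visible of it).
The state is a dict: "time": time; "joints": joint angles; "dq": joint speeds; "effort": joint torques, N m; "ee_pos": TCP position; "orientation": TCP orientation; "ft_force": force on the tool from outside, world axes, zero at the start; "torque": the same for the moment, N m; "finger_gap": opening from 0.0 (shut) to 1.0 (fully open).
Only numpy, scipy, OpenCV 4.12 (cv2) and the standard library are available. Lean on these libraries where they do the work, as an engineer would, in place of code of your own. Each camera call takes 0.05 s, during which the arm holds its last target.

TASK

The tin's two lids lie nested: pick the pair up together by the square wooden knob of the inner lid and lower it squarely onto the open biscuit tin until it sits fully home, and only then let go of the knob. Next grip the outer lid by its square metal collar and lift it alone, straight up and level, about 12 cm, leaving the inner lid seated in the tin, so that I can stick a label inside the outer lid: finish while still holding it steady up there above the tin. Do not shove the tin about, and leave the bottle, jar and bowl where they stand.

Things in the scene. Friction and masses are not known exactly. Their poses are not given: they have to be found in the camera images.
- tin_mouth (a point): Open oblong brass-coloured tin of biscuits, 146 mm long (x) by 106 wide (y) by 80 high, walls 4 mm (opening 138 by 98), 1.4 kg, loose on the table, left or right of the lids, turned up to 0.5 rad. This point: centre of its mouth, level with the rim, 80 mm above the table; axes are the tin's, z up. The biscuits stay clear of the lid.
- inner_knob (a point): Square wooden knob, 28 by 28 by 22 mm high, of the inner lid, on an 18 mm square stem; this point is its centre. x along the lid's long side, z up. It is 57 mm above the table at the start and 43 mm above the tin's rim when the lid is home. It stands out through the outer lid's collar, its underside 2 mm above the collar's top edge.
- outer_collar (a point): Square brass-coloured collar (upright tube, 52 by 52 mm outside, 44 by 44 inside, 22 high, sides parallel to the lid's) in the middle of the outer lid; this point is its centre, on its axis half-way up. It stands on the lid's top plate, whose top face is 11 mm below this point. x along the lid's long side, z up. Nested, it is 24 mm below the knob's centre.
- inner_lid: Inner lid with its knob, about 0.2 kg; origin at the centre of its plug's underside, 57 mm below the knob's centre. Brass-coloured flange 150 by 110 by 4 mm, underside 14 mm above the origin, which lands on the tin's rim; below it a plug 132 by 92 mm, stepping in to 120 by 80 at its foot (3 mm clearance each side in the mouth).
- outer_lid: Outer lid with its collar, about 0.18 kg; origin at the centre of its skirt's lower edge, 29 mm below the collar's centre. Brass-coloured top plate 164 by 124 mm with a skirt round it. It rests loosely on the inner lid's flange (4 mm sideways play) and comes along when the knob is lifted; lifted itself, its collar passes freely over the knob.
- oil: Bystander: green glass bottle, 64 mm across, 230 mm high, origin under its base.
- jam: Bystander: amber glass jar, 70 mm across, 100 mm high, origin under its base.
- bowl: Bystander: green plastic bowl, 130 mm across, 60 mm high, origin under its base.

How it is judged:
On the way, in this order (a step that is already met when the one before it is completed fails the run):
1. the nested pair of lids is carried by the inner lid's knob, clear of the table (z of outer_collar in the frame of inner_knob between -0.029 and -0.018 m and horizontal distance between outer_collar and inner_knob below 0.012 m and height (world z) of inner_knob above 0.085 m and contact force between the fingers and inner_lid above 1 N), for 0.2 s.
2. the pair sits fully home on the tin while the knob is still held (z of inner_knob in the frame of tin_mouth between 0.038 and 0.047 m and x of inner_knob in the frame of tin_mouth between -0.005 and 0.005 m and y of inner_knob in the frame of tin_mouth between -0.005 and 0.005 m and angle between inner_knob's own z axis and vertical below 0.06 rad and angle between the x axis of inner_knob and the x axis of tin_mouth, either way round below 0.12 rad and z of outer_collar in the frame of inner_knob between -0.029 and -0.018 m and horizontal distance between outer_collar and inner_knob below 0.012 m and contact force between the fingers and inner_lid above 0.5 N), for 0.1 s.
3. the knob is let go with both lids nested and home on the tin (z of inner_knob in the frame of tin_mouth between 0.038 and 0.047 m and x of inner_knob in the frame of tin_mouth between -0.005 and 0.005 m and y of inner_knob in the frame of tin_mouth between -0.005 and 0.005 m and angle between inner_knob's own z axis and vertical below 0.06 rad and angle between the x axis of inner_knob and the x axis of tin_mouth, either way round below 0.12 rad and z of outer_collar in the frame of inner_knob between -0.029 and -0.018 m and horizontal distance between outer_collar and inner_knob below 0.012 m and contact force between the fingers and inner_lid below 0.1 N and contact force between the fingers and outer_lid below 0.1 N), for 0.1 s.
At the end, for the whole second after the job is handed in: Outer lid gripped, still, within 0.2 rad of level, collar centre 100-200 mm above the rim and 50 mm of the mouth centre sideways, touching neither tin nor inner lid. Inner lid untouched and seated: knob centre 38-47 mm above rim, 5 mm of centre, tilt < 0.06, turn < 0.12 rad (z of inner_knob in the frame of tin_mouth between 0.038 and 0.047 m and x of inner_knob in the frame of tin_mouth between -0.005 and 0.005 m and y of inner_knob in the frame of tin_mouth between -0.005 and 0.005 m and angle between inner_knob's own z axis and vertical below 0.06 rad and angle between the x axis of inner_knob and the x axis of tin_mouth, either way round below 0.12 rad and z of outer_collar in the frame of tin_mouth between 0.1 and 0.2 m and horizontal distance between outer_collar and tin_mouth below 0.05 m and angle between outer_collar's own z axis and vertical below 0.2 rad and contact force between the fingers and outer_lid above 1 N and contact force between each of the fingers, outer_lid and inner_lid below 0.1 N and contact force between outer_lid and tin below 0.1 N and linear speed of outer_lid below 0.03 m/s and linear speed of inner_lid below 0.02 m/s); the arm keeps its last pose, push and grip.
It fails at once if the outer lid comes off the inner lid (more than 10 mm) while the inner lid is not seated in the tin, or the inner lid is pulled up or shifted with it (z of outer_collar in the frame of inner_knob above -0.014 m and not (z of inner_knob in the frame of tin_mouth between 0.038 and 0.047 m and x of inner_knob in the frame of tin_mouth between -0.005 and 0.005 m and y of inner_knob in the frame of tin_mouth between -0.005 and 0.005 m and angle between inner_knob's own z axis and vertical below 0.06 rad and angle between the x axis of inner_knob and the x axis of tin_mouth, either way round below 0.12 rad)).
It fails at once if the tin is pushed more than 25 mm or tipped (distance of tin_mouth from where it was at the start of the episode above 0.025 m or angle between tin_mouth's own z axis and vertical above 0.15 rad).
It fails at once if the bottle, jar or bowl is moved more than 20 mm or tipped (distance of any of oil, jam, bowl from where it was at the start of the episode above 0.02 m or angle between any of oil, jam, bowl's own z axis and vertical above 0.3 rad).
It also fails if it takes over 56 s, if anything falls off the work surface, if the arm or the gripper's body presses on something with over 40 N, if the wrist force passes 120 N, or if a joint passes its speed limit or range.

## Working session

There is one attempt and no reset: what is moved stays moved. The work goes in short steps, Python scripts to look and compute and a shell command to move; the robot and the scene stay as the last step left them, time stands still between calls to the robot, and variables do not carry over. Pictures are saved under pics/ and viewed, and the job is handed in when it is done.

```bash
mkdir -p pics; cat > look.py <<'E'
import cv2,sys,numpy as np
from cell import robot,eyes,finder
def snap(n,tag):
    im=eyes.get_image(n); cv2.imwrite(f'pics/{tag}.png',im[:,:,::-1]); return im
E
python3 - <<'E'
from look import *
s=robot.state(); print(s); print(robot.grip_point_offset)
for n in ['scene','side','wrist']:
    snap(n,n+'0'); print(n,eyes.get_calibration(n))
    for l in ['tin_mouth','inner_knob','outer_collar','oil','jam','bowl']:
        print(l,[(d['centre'],round(d['confidence'],2)) for d in finder.spot_in(n,l)][:3])
print(robot.state()['time'])
E
```

```text
{'time': 0.0, 'joints': array([ 1.09258363e+00,  2.77166425e-01, -2.79159999e-02,  1.26801727e+00,
       -1.49110004e-05,  1.46739499e+00]), 'dq': array([-1.32394098e-03, -6.81476952e-04, -2.53228960e-04, -1.05853325e-03,
       -3.01856617e-04, -3.90919380e-05]), 'effort': array([-8.08831010e-04, -4.45508051e+01,  2.95201135e+01,  1.62251014e-02,
       -1.54511176e-04,  8.43239462e-06]), 'ee_pos': array([0.22863509, 0.58124466, 0.40352197]), 'orientation': array([ 5.53234608e-04,  8.26466925e-01,  5.62984098e-01, -1.01013168e-03]), 'ft_force': array([ 0.28055428, -0.54146798, -0.38065344]), 'torque': array([0.03574926, 0.03630598, 0.0200032 ]), 'finger_gap': 1.0066475610789014}
0.1547
scene {'mtx': array([[412.2677364 ,   0.        , 320.1196741 ],
       [  0.        , 412.2677364 , 195.86753099],
       [  0.        ,   0.        ,   1.        ]]), 'k1': -0.06734691900941416, 'rvec': array([ 1.87890964,  1.18282075, -0.62740136]), 'tvec': array([-0.28873197, -0.25616117,  1.78724912])}
tin_mouth [([273.7, 203.8], 0.62)]
inner_knob [([348.7, 170.5], 0.58)]
outer_collar [([348.4, 
[... 670 characters left out ...]
 [([269.3, 198.7], 0.8)]
bowl [([286.6, 343.4], 0.58)]
wrist {'mtx': array([[328.58074172,   0.        , 319.90147649],
       [  0.        , 328.58074172, 203.98688545],
       [  0.        ,   0.        ,   1.        ]]), 'k1': -0.047352344235109874, 'T_tool_cam': array([[ 9.99999622e-01,  8.09853481e-04, -3.16330581e-04,
         1.10107416e-03],
       [-6.89004744e-04,  9.60061976e-01,  2.79786574e-01,
        -7.13101534e-02],
       [ 5.30283094e-04, -2.79786250e-01,  9.60062171e-01,
         3.16076501e-02],
       [ 0.00000000e+00,  0.00000000e+00,  0.00000000e+00,
         1.00000000e+00]])}
tin_mouth []
inner_knob []
outer_collar [([133.5, 394.4], 0.76)]
oil []
jam []
bowl []
1.05
```

View pics/scene0.png

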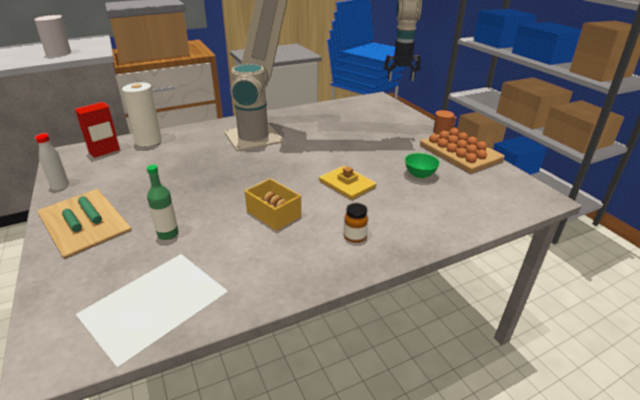

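View pics/side0.png

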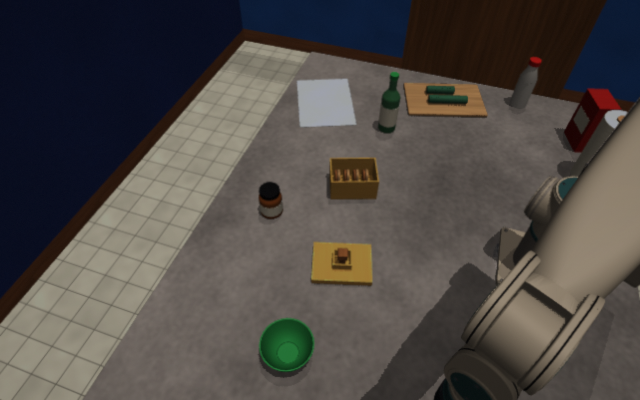

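View pics/wrist0.png

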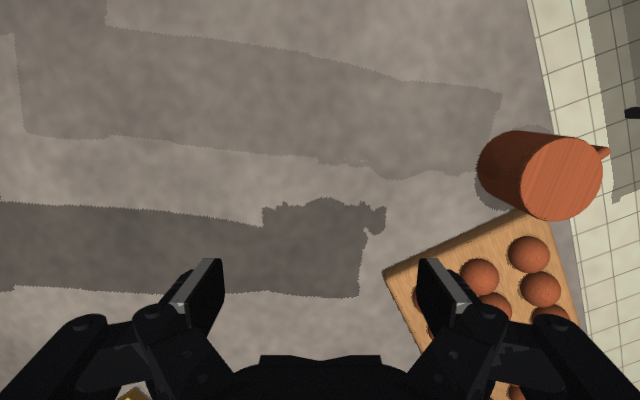

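```bash
cat >> look.py <<'E'
def und(cal,pts):
    K=cal['mtx']; p=np.array(pts,float).reshape(-1,1,2)
    return cv2.undistortPoints(p,K,np.array([cal['k1'],0,0,0,0.]),criteria=(3,100,1e-12) ) .reshape(-1,2) if False else cv2.undistortPoints(p,K,np.array([cal['k1'],0,0,0,0.])).reshape(-1,2)
def pose(n,s=None):
    """camera->world R,c"""
    cal=eyes.get_calibration(n)
    if n=='wrist':
        from scipy.spatial.transform import Rotation as Ro
        q=s['orientation']; R=Ro.from_quat([q[1],q[2],q[3],q[0]]).as_matrix()
        T=cal['T_tool_cam']; return cal,R@T[:3,:3],R@T[:3,3]+s['ee_pos']
    R=cv2.Rodrigues(cal['rvec'])[0]; return cal,R.T,-R.T@cal['tvec']
def onz(n,pts,z,s=None):
    cal,R,c=pose(n,s); u=und(cal,pts); d=np.c_[u,np.ones(len(u))]@R.T
    return c+d*((z-c[2])/d[:,2])[:,None]
def proj(n,P,s=None):
    cal,R,c=pose(n,s); 
    return cv2.projectPoints(np.array(P,float).reshape(-1,1,3),cv2.Rodrigues(R.T)[0],-R.T@c,cal['mtx'],np.array([cal['k1'],0,0,0,0.]))[0].reshape(-1,2)
E
python3 - <<'E'
from look import *
for n,d in {'scene':dict(tin=([273.7,203.8],.08),knob=([348.7,170.5],.057),coll=([348.4,180.7],.033),jam=([355.8,219.7],.05),bowl=([424.4,163.2],.03),oil=([159.8,208.8],.11)),
 'side':dict(tin=([350.3,178.5],.08),knob=([342.2,256],.057),coll=([339.2,262.5],.033),jam=([269.3,198.7],.05),bowl=([286.6,343.4],.03),oil=([387,108],.11))}.items():
  for k,(p,z) in d.items(): print(n,k,onz(n,[p],z)[0].round(3))
E
```

```text
scene tin [ 0.633 -0.14   0.08 ]
scene knob [0.518 0.179 0.057]
scene coll [0.543 0.165 0.033]
scene jam [0.77  0.062 0.05 ]
scene bowl [0.548 0.49  0.03 ]
scene oil [ 0.563 -0.451  0.11 ]
side tin [ 0.571 -0.075  0.08 ]
side knob [0.516 0.187 0.057]
side coll [0.521 0.194 0.033]
side jam [0.784 0.057 0.05 ]
side bowl [0.574 0.451 0.03 ]
side oil [ 0.538 -0.411  0.11 ]
```

The scene view has the lids at about (348,180), the tin at (273,204), the jar at (356,220), the bowl at (422,165) and the bottle at (160,205). The side view agrees: lids at (342,262), tin at (354,178). I'll move above the lids for a close look.

```bash
python3 - <<'E'
from look import *
a=onz('side',[[313,244],[372,244],[372,283],[312,280]],.018); print(a.round(3)); 
for i,j in((0,1),(3,2)): print(np.degrees(np.arctan2(*(a[j]-a[i])[[1,0]])))
b=onz('side',[[330,160],[377,158],[378,178],[332,179]],.08); print(b.round(3),b.mean(0))
for i,j in((0,1),(3,2)): print(np.degrees(np.arctan2(*(b[j]-b[i])[[1,0]])))
E
python3 -m handwheel '[[[0.024,-0.033,0,0,1],[0.024,-0.033,0,0,1],[0.024,-0.033,0,0,1],[0.024,-0.033,0,0,1],[0.024,-0.033,0,0,1],[0.024,-0.033,0,0,1],[0.024,-0.033,0,0,1],[0.024,-0.033,0,0,1],[0.024,-0.033,0,0,1],[0.024,-0.033,0,0,1],[0.024,-0.033,0,0,1],[0.024,-0.033,0,0,1],[0,0,0,0,1]]]'
```

```text
[[0.613 0.15  0.018]
 [0.453 0.095 0.018]
 [0.421 0.218 0.018]
 [0.576 0.261 0.018]]
-161.02787810019566
-164.3609278487864
[[ 0.654 -0.132  0.08 ]
 [ 0.515 -0.189  0.08 ]
 [ 0.491 -0.105  0.08 ]
 [ 0.623 -0.055  0.08 ]] [ 0.57080546 -0.12029829  0.08      ]
-157.34757315057422
-159.1661440760238
time: 2.13
ee_pos: [0.5206, 0.1809, 0.405]
orientation: [0.002, 0.829, 0.56, 0.001]
ft_force: [-0.2, -0.6, 0.3]
finger_gap: 1.0
```

```bash
python3 - <<'E'
from look import *
s=robot.state(); snap('wrist','w1'); print(s['joints'].round(3),s['ee_pos'],s['orientation'])
for l in ['inner_knob','outer_collar']: print(l,[(d['centre'],round(d['confidence'],2)) for d in finder.spot_in('wrist',l)][:2])
E
```

```text
[ 0.218  0.145 -0.19   1.233 -0.003  0.6  ] [0.52055337 0.18085008 0.40499909] [0.00200855 0.8285049  0.55997748 0.00090216]
inner_knob [([317.9, 172.0], 0.73), ([87.9, 285.7], 0.72)]
outer_collar [([309.2, 154.1], 0.82)]
```

View pics/w1.png

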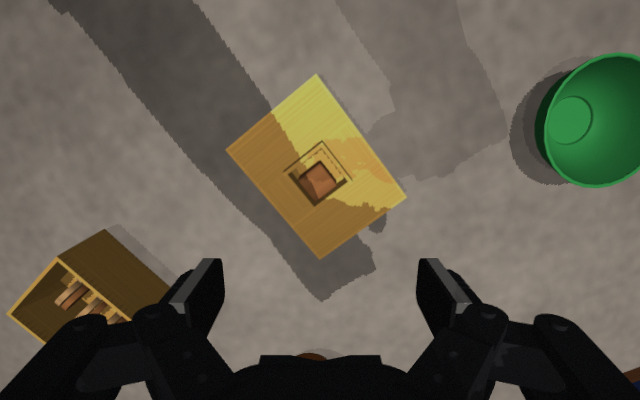

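The wrist view shows the lid with corners near (318,74), (226,150), (320,259), (406,199). The knob top is near (318,180). The tin is at lower left.

```bash
python3 - <<'E'
from look import *
s=robot.state()
a=onz('wrist',[[318,74],[226,150],[320,259],[406,199]],.022,s); print(a.round(4),a.mean(0).round(4))
for i,j in((1,2),(0,3),(0,1),(3,2)): print(np.linalg.norm(a[j]-a[i]).round(4),np.degrees(np.arctan2(*(a[j]-a[i])[[1,0]])).round(1))
im=cv2.imread('pics/w1.png'); c=im[120:220,260:370]; cv2.imwrite('pics/w1z.png',cv2.resize(c,None,fx=6,fy=6,interpolation=cv2.INTER_CUBIC)[:600,:660])
b=onz('wrist',[[8,312],[57,258]],.08,s);print(b)
E
```

```text
[[0.4185 0.2231 0.022 ]
 [0.4531 0.1037 0.022 ]
 [0.6082 0.1505 0.022 ]
 [0.5754 0.2661 0.022 ]] [0.5138 0.1859 0.022 ]
0.1619 16.8
0.1627 15.3
0.1243 -73.8
0.1202 -74.2
[[ 0.51948276 -0.18063778  0.08      ]
 [ 0.48549613 -0.08714216  0.08      ]]
```

View pics/w1z.png

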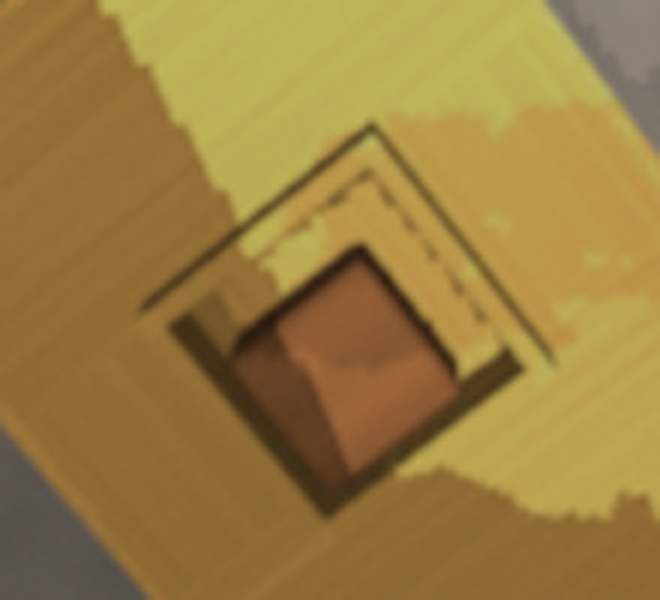

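```bash
python3 -m handwheel '[[[-0.001,0.001,-0.015,6.5,1],[-0.001,0.001,-0.015,6.5,1],[-0.001,0.001,-0.015,6.5,1],[-0.001,0.001,-0.015,6.5,1],[-0.001,0.001,-0.015,6,1],[-0.001,0,-0.015,6,1],[0,0,0,0,1],[0,0,0,0,1]]]'
python3 - <<'E'
from look import *
s=robot.state(); snap('wrist','w2'); print(s['joints'].round(3),s['ee_pos'],s['orientation'])
for l in ['inner_knob','outer_collar','tin_mouth']: print(l,[(d['centre'],round(d['confidence'],2)) for d in finder.spot_in('wrist',l)][:2])
E
```

```text
time: 2.95
ee_pos: [0.5094, 0.1918, 0.314]
orientation: [-0.001, 0.598, 0.801, -0.001]
ft_force: [0.4, 0.0, 0.6]
finger_gap: 0.998
[ 0.241  0.201 -0.323  1.049  0.    -0.047] [0.50938569 0.19178278 0.31403282] [-0.0009048   0.59824092  0.80131524 -0.00093266]
inner_knob [([300.4, 211.9], 0.57)]
outer_collar [([11.7, 191.8], 0.29)]
tin_mouth [([13.1, 191.3], 0.87)]
```

View pics/w2.png

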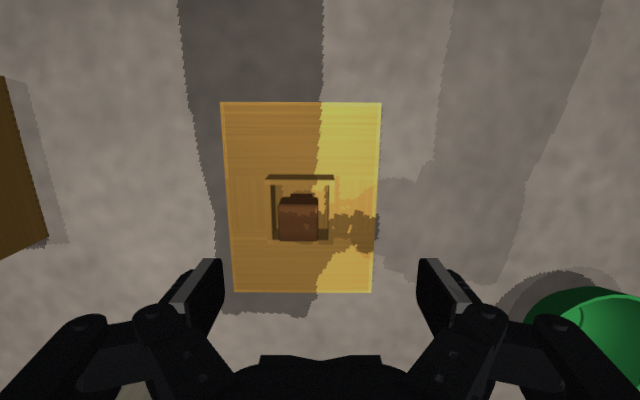

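```bash
python3 - <<'E'
from look import *
s=robot.state()
a=onz('wrist',[[220,102],[382,102],[372,293],[233,292]],.022,s); print(a.round(4),a.mean(0).round(4))
for i,j in((0,3),(1,2),(1,0),(2,3)): print(np.linalg.norm(a[j]-a[i]).round(4),np.degrees(np.arctan2(*(a[j]-a[i])[[1,0]])).round(1))
im=cv2.imread('pics/w2.png'); c=im[165:255,250:350]; cv2.imwrite('pics/w2z.png',cv2.resize(c,None,fx=6,fy=6,interpolation=cv2.INTER_CUBIC))
E
```

```text
[[0.4608 0.097  0.022 ]
 [0.4255 0.2164 0.022 ]
 [0.5846 0.2633 0.022 ]
 [0.6198 0.1419 0.022 ]] [0.5227 0.1796 0.022 ]
0.1652 15.8
0.1658 16.4
0.1245 -73.6
0.1264 -73.8
```

View pics/w2z.png

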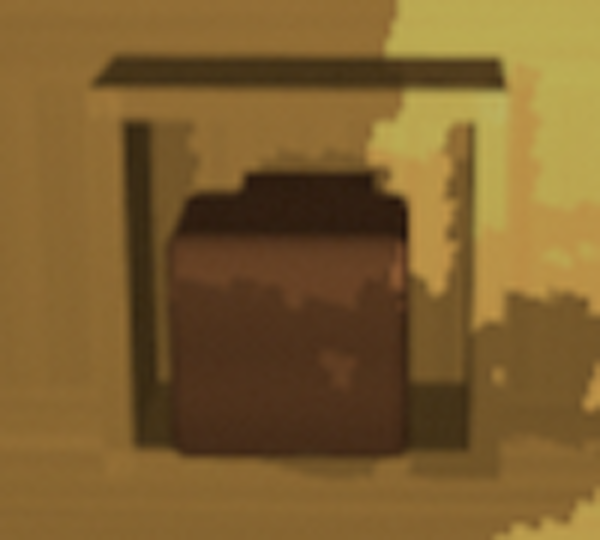

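```bash
cat >> look.py <<'E'
import pickle
def shot(tag):
    s=robot.state(); snap('wrist',tag); pickle.dump(dict(s),open(f'pics/{tag}.pkl','wb')); return s
def st(tag): return pickle.load(open(f'pics/{tag}.pkl','rb'))
E
python3 - <<'E'
from look import *
s=shot('w3'); print(s['ee_pos'],s['orientation'],s['dq'].round(3))
im=cv2.imread('pics/w3.png'); c=im[165:255,250:350]; cv2.imwrite('pics/w3z.png',cv2.resize(c,None,fx=6,fy=6,interpolation=cv2.INTER_CUBIC))
E
```

```text
[0.51123056 0.19117805 0.31611012] [7.68265935e-04 5.98356852e-01 8.01228769e-01 9.73353962e-04] [-0.007  0.002 -0.    -0.002 -0.001 -0.007]
```

View pics/w3.png

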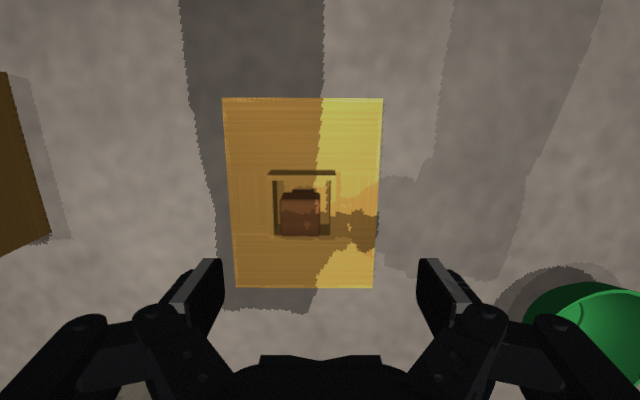

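View pics/w3z.png

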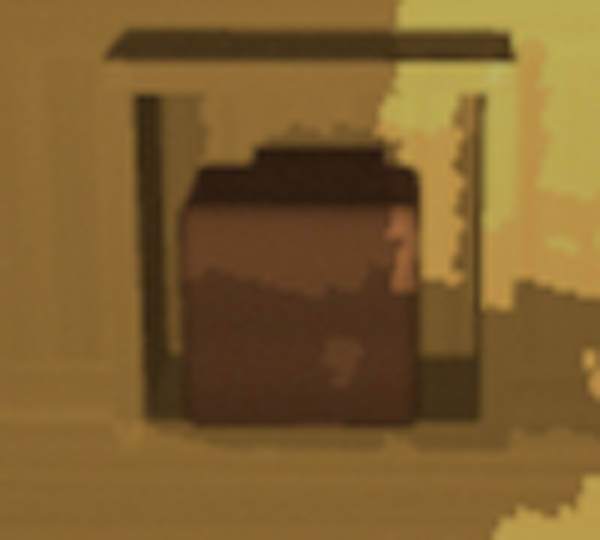

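```bash
python3 - <<'E'
from look import *
s=st('w3'); z=lambda p:[[250+x/6-.4,165+y/6-.4] for x,y in p]
def rep(a):
    print(a.mean(0).round(4))
    for i,j in((0,3),(1,2),(1,0),(2,3)): print(np.linalg.norm(a[j]-a[i]).round(4),np.degrees(np.arctan2(*(a[j]-a[i])[[1,0]])).round(1),end='; ')
    print()
rep(onz('wrist',[[222,97.5],[383,98.5],[372.5,288.5],[235.5,287.5]],.022,s))
rep(onz('wrist',z([(182,205),(418,205),(415,422),(192,422)]),.068,s))
from scipy.spatial.transform import Rotation as R
q=s['orientation'];x=R.from_quat([q[1],q[2],q[3],q[0]]).as_matrix(); print(np.degrees(np.arctan2(x[1,0],x[0,0])),x[:,2])
E
```

```text
[0.5186 0.1798 0.022 ]
0.1639 16.0; 0.1638 16.3; 0.1233 -73.9; 0.124 -73.8; 
[0.5174 0.1795 0.068 ]
0.0265 17.1; 0.0265 15.7; 0.0269 -73.5; 0.0263 -73.4; 
106.49531700849046 [ 2.39593956e-03  6.40364021e-04 -9.99996925e-01]
```

```bash
python3 -m handwheel '[[[0.002,-0.004,-0.012,0,1],[0.002,-0.004,-0.012,0,1],[0.002,-0.0035,-0.012,0,1],[0,0,-0.012,0,1],[0,0,-0.012,0,1],[0,0,-0.01,0,0.8],[0,0,0,0,0.6],[0,0,0,0,0.6],[0,0,0,0,0.6],[0,0,0,0,0.6]]]'
python3 - <<'E'
from look import *
s=shot('w4'); print(s['ee_pos'],s['orientation'],s['dq'].round(3),s['finger_gap'])
E
```

```text
time: 4.03
ee_pos: [0.5173, 0.1792, 0.2453]
orientation: [0.0, 0.598, 0.801, 0.001]
ft_force: [0.1, 0.1, 0.1]
finger_gap: 0.598
[0.51731948 0.17916275 0.24532853] [4.62264337e-04 5.98176799e-01 8.01363856e-01 5.23706553e-04] [ 0.001 -0.005  0.003  0.001 -0.     0.   ] 0.5977221279843583
```

View pics/w4.png

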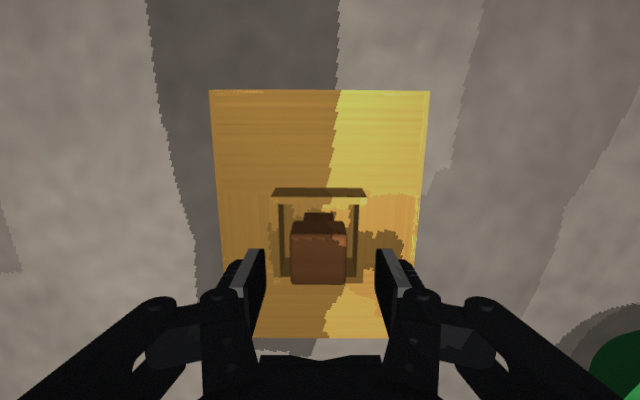

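The knob sits centred between the fingers at about (319,258). Next I'll descend and close.

```bash
python3 -m handwheel '[[[0,0,-0.012,0,0.6],[0,0,-0.011,0,0.6],[0,0,0,0,0.6],[0,0,0,0,0.3],[0,0,0,0,0.2],[0,0,0,0,0.1],[0,0,0,0,0.1],[0,0,0,0,0.1],[0,0,0,0,0.1]]]' 60
python3 - <<'E'
from look import *
s=shot('w5'); print(s['ee_pos'],s['orientation'],s['dq'].round(3),s['finger_gap'],s['ft_force'])
E
```

```text
time: 4.83
ee_pos: [0.517, 0.1791, 0.2221]
orientation: [0.0, 0.598, 0.801, 0.0]
ft_force: [-0.5, -0.9, 1.8]
finger_gap: 0.315
[0.51697681 0.17910069 0.22210334] [2.49725213e-04 5.98163977e-01 8.01373676e-01 1.58821815e-04] [ 0.001  0.001 -0.     0.001  0.    -0.   ] 0.3152131254342457 [-0.515165   -0.92245589  1.79080657]
```

View pics/w5.png

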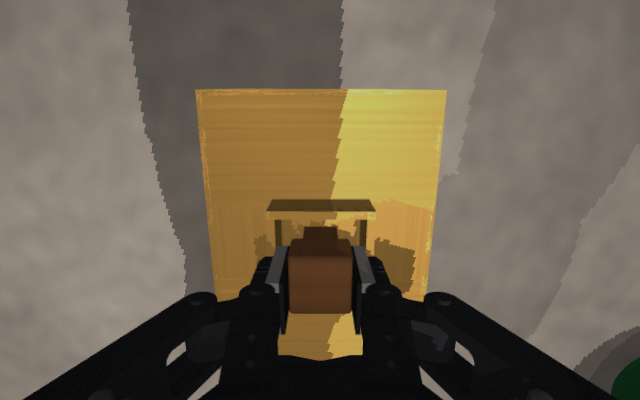

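Gripped: gap 0.315 × 85 ≈ 27 mm, with the knob at (320,280) between the pads. Lifting.

```bash
python3 -m handwheel '[[[0,0,0.004,0,0.1],[0,0,0.006,0,0.1],[0,0,0.01,0,0.1],[0,0,0.012,0,0.1],[0,0,0.012,0,0.1],[0,0,0.012,0,0.1],[0,0,0.014,0,0.1],[0,0,0.014,0,0.1],[0,0,0.016,0,0.1],[0,0,0.016,0,0.1],[0,0,0.016,0,0.1],[0,0,0.012,0,0.1],[0,0,0.006,0,0.1],[0,0,0,0,0.1],[0,0,0,0,0.1],[0,0,0,0,0.1]]]' 60
python3 - <<'E'
from look import *
s=shot('w6'); print(s['ee_pos'],s['orientation'],s['dq'].round(3),s['finger_gap'],s['ft_force'],s['torque'])
snap('side','s6')
E
```

```text
time: 6.22
ee_pos: [0.5163, 0.179, 0.3706]
orientation: [-0.001, 0.598, 0.801, -0.001]
ft_force: [-0.5, 0.5, -5.9]
finger_gap: 0.316
[0.51630153 0.17899379 0.37056525] [-7.24610585e-04  5.98152584e-01  8.01381489e-01 -8.19282958e-04] [-0.003  0.007 -0.007 -0.     0.    -0.001] 0.31595022648162757 [-0.54961592  0.47943719 -5.85852502] [0.03121531 0.08752118 0.00421346]
```

View pics/w6.png

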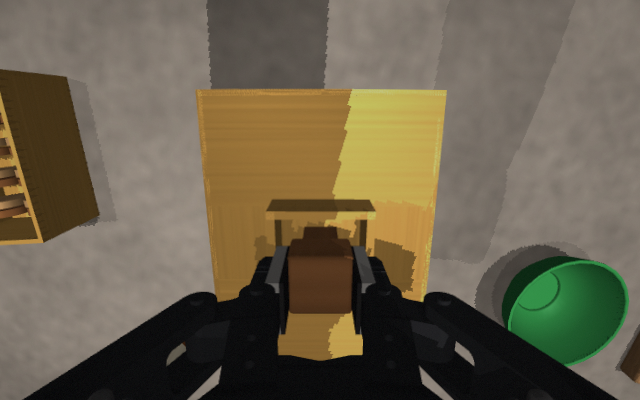

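View pics/s6.png

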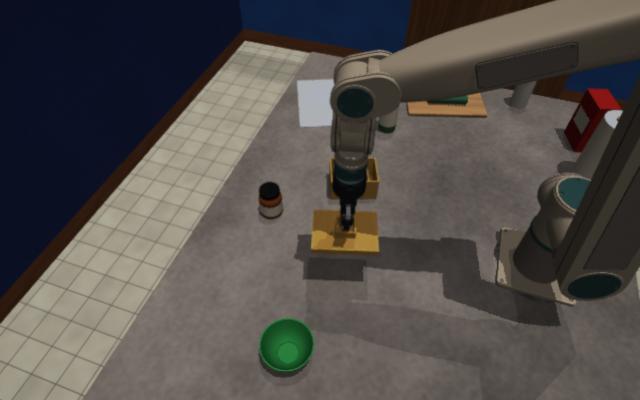

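The pair is carried level (weight about 6 N), with the tin partly visible at left. I'll shift so the whole tin shows.

```bash
python3 -m handwheel '[[[0.003,-0.01,0.004,0,0.1],[0.005,-0.016,0.006,0,0.1],[0.006,-0.02,0.006,0,0.1],[0.006,-0.02,0.006,0,0.1],[0.006,-0.02,0.004,0,0.1],[0.005,-0.016,0.002,0,0.1],[0.002,-0.008,0,0,0.1],[0,0,0,0,0.1],[0,0,0,0,0.1],[0,0,0,0,0.1],[0,0,0,0,0.1]]]'
python3 - <<'E'
from look import *
s=shot('w7'); print(s['ee_pos'],s['orientation'],s['dq'].round(3),s['finger_gap'],s['ft_force'],s['torque'])
E
```

```text
time: 7.23
ee_pos: [0.5494, 0.0698, 0.3993]
orientation: [-0.001, 0.598, 0.802, -0.0]
ft_force: [-0.6, -0.0, -4.6]
finger_gap: 0.308
[0.54935128 0.06984303 0.39929613] [-5.57060425e-04  5.97720855e-01  8.01704085e-01 -1.73250397e-04] [ 0.003 -0.002  0.001 -0.002 -0.002  0.001] 0.30836020919315676 [-0.61989934 -0.03721678 -4.63551566] [-0.01606303  0.02788186  0.00640237]
```

View pics/w7.png

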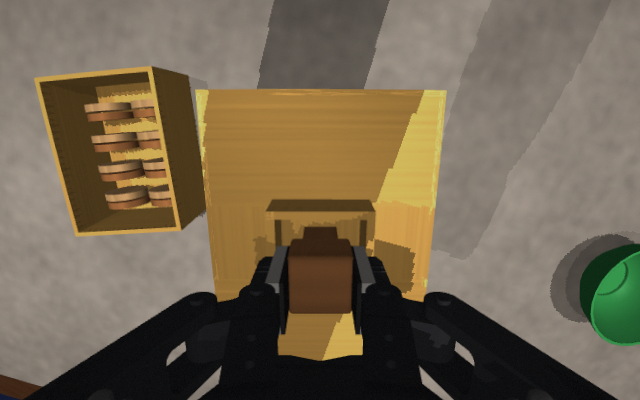

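```bash
python3 - <<'E'
from look import *
im=cv2.imread('pics/w7.png'); c=im[55:245,25:200]; cv2.imwrite('pics/w7z.png',cv2.resize(c,None,fx=3.1,fy=3.1,interpolation=cv2.INTER_CUBIC))
E
```

```text
(no output)
```

View pics/w7z.png

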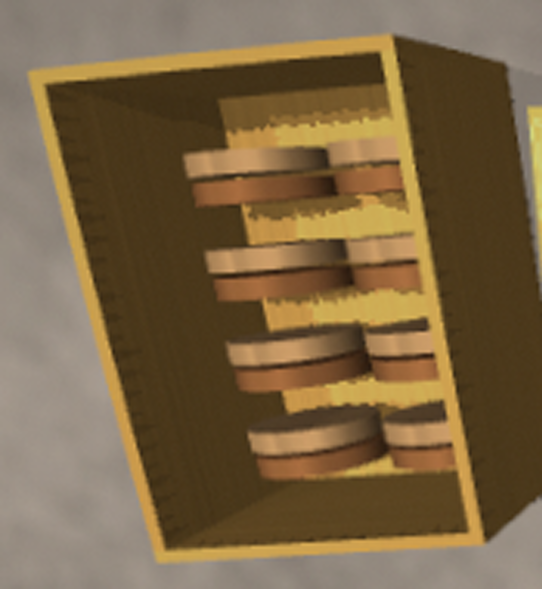

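```bash
python3 - <<'E'
from look import *
from scipy.optimize import least_squares
s=st('w7')
pix=np.array([[25+x/3.1-.35,55+y/3.1-.35] for x,y in [(28,71),(395,35),(485,543),(158,564)]])
a=onz('wrist',pix,.08,s); print(a.round(4),a.mean(0).round(4))
for i,j in((0,3),(1,2),(1,0),(2,3)): print(np.linalg.norm(a[j]-a[i]).round(4),np.degrees(np.arctan2(*(a[j]-a[i])[[1,0]])).round(1),end='; ')
# fit incl. z free-ish
def rect(p,L=.146,W=.106,z=.08):
    c,si=np.cos(p[2]),np.sin(p[2]); q=np.array([[-L/2,-W/2],[-L/2,W/2],[L/2,W/2],[L/2,-W/2]])
    return np.c_[q@np.array([[c,si],[-si,c]])+p[:2],np.full(4,z)]
f=lambda p:(proj('wrist',rect(p),s)-pix).ravel()
r=least_squares(f,[.57,-.12,.35]); print('\nfit',r.x,np.degrees(r.x[2]),r.fun.round(1))
z=.022+s['ee_pos'][2]-.222
e=onz('wrist',[[196,89.5],[446,90.5]],z,s); print('plate edge',e,np.linalg.norm(e[1]-e[0]))
m=e.mean(0); d=(e[0]-e[1]);d/=np.linalg.norm(d); n=np.array([-d[1],d[0],0]); print('yaw lid',np.degrees(np.arctan2(n[1],n[0])),'centre',m+.082*n)
k=onz('wrist',[[288,256],[351,256],[352,314],[288,314]],.068+s['ee_pos'][2]-.222,s); print('knob',k.round(4),k.mean(0))
E
```

```text
[[ 0.5234 -0.1926  0.08  ]
 [ 0.487  -0.0927  0.08  ]
 [ 0.623  -0.0434  0.08  ]
 [ 0.6603 -0.1423  0.08  ]] [ 0.5734 -0.1177  0.08  ]
0.1459 20.2; 0.1447 20.0; 0.1063 -70.0; 0.1057 -69.3; 
fit [ 0.57351039 -0.11771647  0.35118498] 20.121417290703157 [ 0.  -0.3 -0.3 -0.4  0.4  0.9 -0.1 -0.1]
plate edge [[ 0.48955042 -0.010251    0.19929613]
 [ 0.45488205  0.10744108  0.19929613]] 0.12269197502656658
yaw lid 16.413308362403047 centre [0.55087461 0.07176531 0.19929613]
knob [[0.5403 0.0548 0.2453]
 [0.5329 0.0793 0.2453]
 [0.5589 0.0884 0.2453]
 [0.5668 0.0618 0.2453]] [0.54973567 0.0710782  0.24529613]
```

```bash
python3 -m handwheel '[[[0.001,-0.01,0,0,0.1],[0.003,-0.02,0,1,0.1],[0.003,-0.026,0,1,0.1],[0.003,-0.028,0,1,0.1],[0.003,-0.028,0,0.8,0.1],[0.003,-0.028,0,0,0.1],[0.003,-0.024,0,0,0.1],[0.003,-0.016,0,0,0.1],[0.0015,-0.0082,0,0,0.1],[0,0,0,0,0.1],[0,0,0,0,0.1],[0,0,0,0,0.1],[0,0,0,0,0.1],[0,0,0,0,0.1]]]'
python3 - <<'E'
from look import *
from scipy.spatial.transform import Rotation as R
s=shot('w8'); q=s['orientation'];x=R.from_quat([q[1],q[2],q[3],q[0]]).as_matrix(); print(np.degrees(np.arctan2(x[1,0],x[0,0])),x[:,2])
print(s['ee_pos'],s['dq'].round(3),s['ft_force'])
snap('side','s8');snap('scene','c8')
E
```

```text
time: 8.45
ee_pos: [0.5732, -0.118, 0.3997]
orientation: [-0.0, 0.571, 0.821, 0.0]
ft_force: [0.7, 0.2, -4.9]
finger_gap: 0.314
110.41469758069081 [-2.56832649e-04  2.96204897e-04 -9.99999923e-01]
[ 0.57315194 -0.11801316  0.39971847] [-0.002 -0.001  0.002 -0.    -0.    -0.001] [ 0.72209884  0.20379002 -4.88921289]
```

View pics/s8.png

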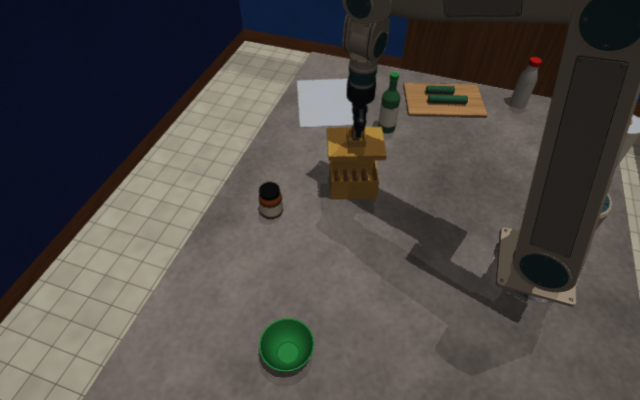

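View pics/c8.png

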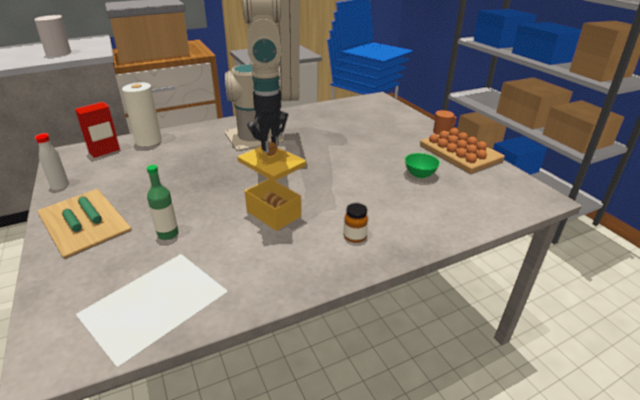

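View pics/w8.png

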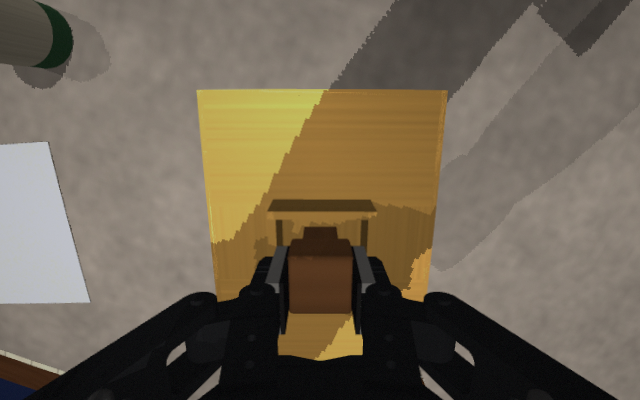

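The lid hovers over the tin. I'll cross-check the tin fit against the two fixed cameras by overlaying it on their pictures from before the lid arrived.

```bash
python3 - <<'E'
from look import *
def rect(p,L,W,z):
    c,si=np.cos(p[2]),np.sin(p[2]); q=np.array([[-L/2,-W/2],[-L/2,W/2],[L/2,W/2],[L/2,-W/2]])
    return np.c_[q@np.array([[c,si],[-si,c]])+p[:2],np.full(4,z)]
P=[.5735,-.1177,.351]
out=[]
for n,f,(x,y) in(('side','s6',(300,120)),('scene','c8',(230,130))):
    f2={'side':'side0','scene':'scene0'}[n]; im=cv2.imread(f'pics/{f2}.png')[y:y+100,x:x+100]; im=cv2.resize(im,None,fx=4,fy=4,interpolation=cv2.INTER_CUBIC)
    pp=((proj(n,rect(P,.146,.106,.08))-[x,y]+.5)*4).round().astype(int); cv2.polylines(im,[pp],True,(255,0,0),1); out.append(im)
cv2.imwrite('pics/ov.png',np.hstack(out))
E
```

```text
(no output)
```

View pics/ov.png

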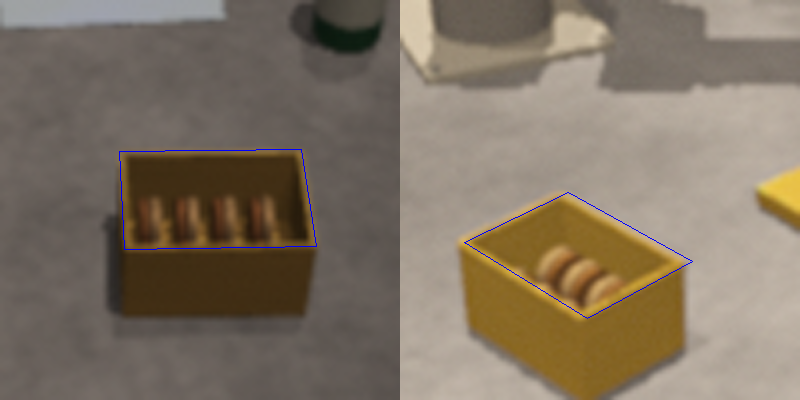

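The tin outline matches to about 1 px in the side view and 1.5 px in the scene view. Home should be at TCP z ≈ 0.288. Descending in stages.

```bash
python3 -m handwheel '[[[0,0,-0.01,0,0.1],[0,0,-0.014,0,0.1],[0,0,-0.014,0,0.1],[0,0,-0.014,0,0.1],[0,0,-0.014,0,0.1],[0,0,-0.01,0,0.1],[0,0,-0.006,0,0.1],[0,0,-0.006,0,0.1],[0,0,-0.004,0,0.1],[0,0,0,0,0.1],[0,0,0,0,0.1],[0,0,0,0,0.1],[0,0,0,0,0.1]]]'
python3 - <<'E'
from look import *
s=shot('w9'); print(s['ee_pos'],s['ft_force'],s['torque'])
snap('side','s9')
im=cv2.imread('pics/s9.png')[110:210,290:420]; cv2.imwrite('pics/s9z.png',cv2.resize(im,None,fx=5,fy=5,interpolation=cv2.INTER_CUBIC))
E
```

```text
time: 9.68
ee_pos: [0.5737, -0.1192, 0.3085]
orientation: [0.001, 0.571, 0.821, 0.0]
ft_force: [0.6, -0.8, -4.4]
finger_gap: 0.316
[ 0.57368828 -0.11921191  0.30853066] [ 0.55471513 -0.77110202 -4.44132077] [ 0.03949463 -0.00389759 -0.04846972]
```

View pics/s9z.png

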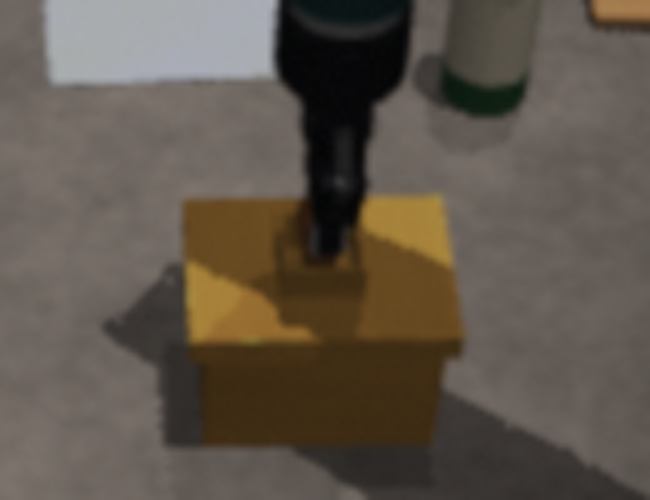

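```bash
python3 -m handwheel '[[[0,0.0005,-0.003,0,0.1],[0,0,-0.003,0,0.1],[0,0,-0.003,0,0.1],[0,0,-0.003,0,0.1],[0,0,0,0,0.1],[0,0,0,0,0.1],[0,0,0,0,0.1]]]'
```

```text
time: 10.37
ee_pos: [0.5733, -0.1186, 0.2956]
orientation: [-0.0, 0.571, 0.821, -0.0]
ft_force: [-1.0, 0.5, -3.8]
finger_gap: 0.315
```

No contact so far, and the plug foot is already about 6 mm inside. Continuing.

```bash
python3 -m handwheel '[[[0,0,-0.002,0,0.1],[0,0,-0.002,0,0.1],[0,0,-0.002,0,0.1],[0,0,-0.001,0,0.1],[0,0,0,0,0.1],[0,0,0,0,0.1],[0,0,0,0,0.1]]]'
```

```text
time: 10.95
ee_pos: [0.5733, -0.1186, 0.2887]
orientation: [0.0, 0.571, 0.821, 0.0]
ft_force: [-0.3, 0.2, -4.9]
finger_gap: 0.316
```

```bash
python3 -m handwheel '[[[0,0,-0.001,0,0.1],[0,0,-0.001,0,0.1],[0,0,0,0,0.1],[0,0,0,0,0.1],[0,0,0,0,0.1]]]'
```

```text
time: 11.37
ee_pos: [0.5735, -0.1186, 0.2881]
orientation: [0.001, 0.571, 0.821, 0.0]
ft_force: [-3.6, 1.6, 6.8]
finger_gap: 0.316
```

Contact came at z ≈ 0.288, which is the expected home height. I'll press slightly more and check.

```bash
python3 -m handwheel '[[[0,0,-0.001,0,0.1],[0,0,0,0,0.1],[0,0,0,0,0.1],[0,0,0,0,0.1]]]'
python3 - <<'E'
from look import *
s=shot('w10'); print(s['ee_pos'],s['ft_force'],s['torque'])
snap('side','s10');snap('scene','c10')
a=cv2.imread('pics/s10.png')[120:200,300:400];b=cv2.imread('pics/c10.png')[150:230,225:325]
cv2.imwrite('pics/o10.png',cv2.resize(np.hstack([a,b]),None,fx=4,fy=4,interpolation=cv2.INTER_CUBIC))
E
```

```text
time: 11.7
ee_pos: [0.5734, -0.1186, 0.2881]
orientation: [0.001, 0.571, 0.821, 0.0]
ft_force: [-5.2, 0.3, 11.3]
finger_gap: 0.313
[ 0.57342701 -0.11862339  0.28808139] [-5.23945574  0.33147631 11.28974439] [0.38798639 1.1990249  0.0166068 ]
```

View pics/o10.png

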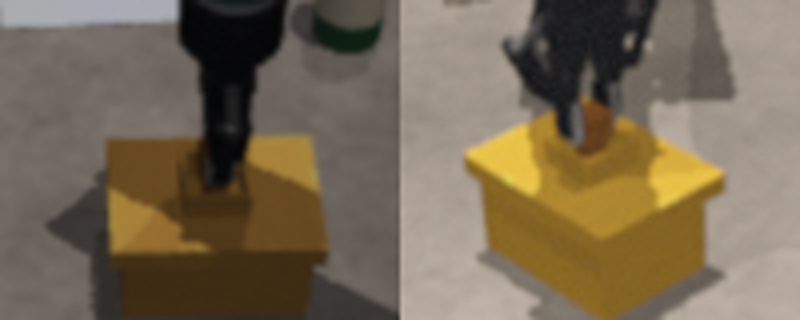

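View pics/w10.png

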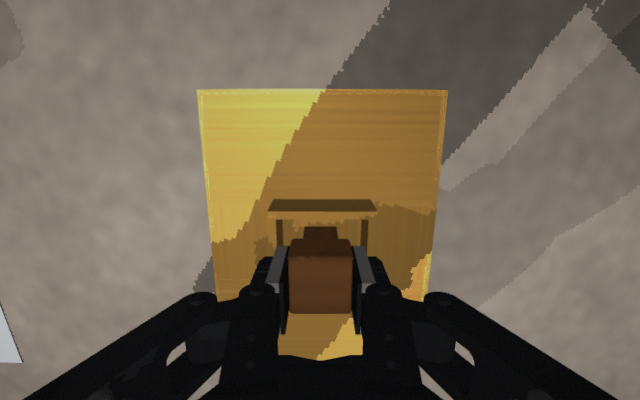

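The lids look seated: height right, square on the tin, +11 N reaction. Relaxing the push and opening.

```bash
python3 -m handwheel '[[[0,0,0.001,0,0.1],[0,0,0.001,0,0.1],[0,0,0,0,0.1],[0,0,0,0,0.2],[0,0,0,0,0.4],[0,0,0,0,0.6],[0,0,0,0,0.6],[0,0,0,0,0.6],[0,0,0,0,0.6],[0,0,0.01,0,0.6],[0,0,0.014,0,0.8],[0,0,0.014,0,1],[0,0,0.01,0,1],[0,0,0.01,0,1],[0,0,0,0,1],[0,0,0,0,1],[0,0,0,0,1],[0,0,0,0,1]]]'
python3 - <<'E'
from look import *
s=shot('w11'); print(s['ee_pos'],s['ft_force'],s['torque'])
snap('side','s11');snap('scene','c11')
a=cv2.imread('pics/s11.png')[120:200,300:400];b=cv2.imread('pics/c11.png')[150:230,225:325]
cv2.imwrite('pics/o11.png',cv2.resize(np.hstack([a,b]),None,fx=4,fy=4,interpolation=cv2.INTER_CUBIC))
E
```

```text
time: 13.35
ee_pos: [0.5729, -0.1185, 0.3448]
orientation: [-0.001, 0.571, 0.821, -0.0]
ft_force: [0.2, 0.6, 0.3]
finger_gap: 1.0
[ 0.57287622 -0.11846894  0.34476229] [0.16419035 0.64426301 0.27852824] [-0.01076481  0.03600628  0.02934351]
```

View pics/o11.png

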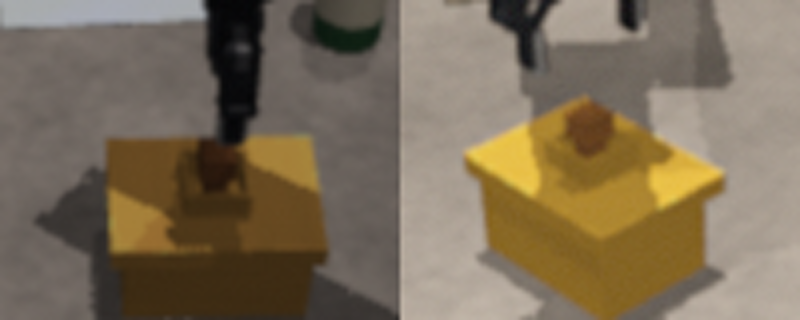

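View pics/w11.png

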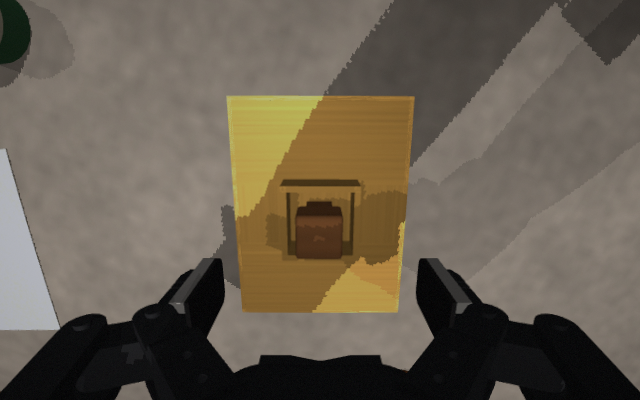

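```bash
python3 - <<'E'
from look import *
im=cv2.imread('pics/w11.png')[170:270,265:375]; cv2.imwrite('pics/w11z.png',cv2.resize(im,None,fx=6,fy=6,interpolation=cv2.INTER_CUBIC))
s=st('w11')
a=onz('wrist',[[227,96.5],[414,97],[398,312.5],[242.5,311.5]],.088,s); print(a.mean(0).round(4))
for i,j in((0,3),(1,2),(1,0),(2,3)): print(np.linalg.norm(a[j]-a[i]).round(4),np.degrees(np.arctan2(*(a[j]-a[i])[[1,0]])).round(1),end='; ')
E
```

```text
[ 0.5748 -0.116   0.088 ]
0.1625 20.2; 0.1632 20.5; 0.123 -69.8; 0.1237 -70.1;
```

View pics/w11z.png

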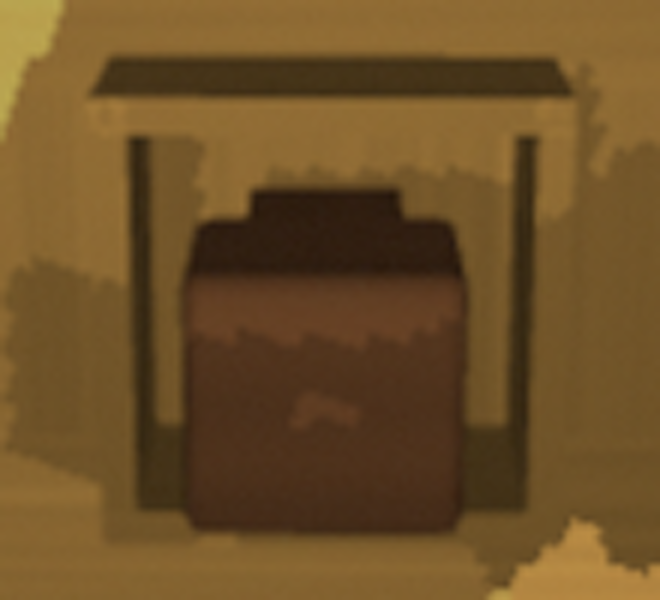

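```bash
python3 - <<'E'
from look import *
s=st('w11'); z=lambda p:[[265+x/6-.4,170+y/6-.4] for x,y in p]
for p,h in(([(128,137),(535,137),(526,511),(138,511)],.11),([(187,275),(465,275),(460,530),(190,530)],.134)):
    a=onz('wrist',z(p),h,s); print(a.mean(0).round(4))
    for i,j in((0,3),(1,2),(1,0),(2,3)): print(np.linalg.norm(a[j]-a[i]).round(4),np.degrees(np.arctan2(*(a[j]-a[i])[[1,0]])).round(1),end='; ')
    print()
E
```

```text
[ 0.5746 -0.1165  0.11  ]
0.0434 20.2; 0.0434 20.7; 0.0433 -69.6; 0.0437 -69.6; 
[ 0.5741 -0.1174  0.134 ]
0.0267 19.8; 0.0267 20.4; 0.0266 -69.6; 0.0269 -69.6;
```

Collar centre (0.5746, −0.1165), knob (0.5741, −0.1174), tin (0.5735, −0.1177), so the inner lid is well centred. I'll align on the collar and descend.

```bash
python3 -m handwheel '[[[0.0005,0.001,-0.01,0,1],[0.0005,0.0005,-0.014,0,1],[0.0005,0.0005,-0.014,0,1],[0,0,-0.012,0,1],[0,0,-0.008,0,1],[0,0,-0.004,0,1],[0,0,0,0,1],[0,0,0,0,1],[0,0,0,0,1]]]' 40
python3 - <<'E'
from look import *
s=shot('w12'); print(s['ee_pos'],s['ft_force'],s['torque'])
E
```

```text
time: 14.25
ee_pos: [0.5752, -0.1167, 0.2844]
orientation: [0.001, 0.571, 0.821, 0.0]
ft_force: [0.2, -0.8, -0.3]
finger_gap: 1.003
[ 0.57523455 -0.11673228  0.28443383] [ 0.17955364 -0.78804864 -0.26509601] [-0.00550568 -0.03511303 -0.02173949]
```

View pics/w12.png

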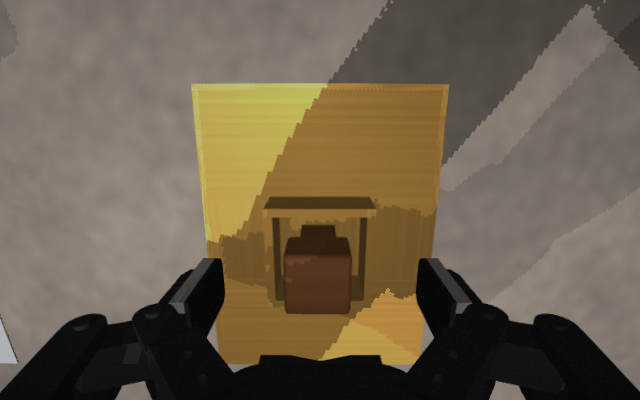

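The collar spans columns 264–376 between fingers at 222 and 418, so it is centred. Lowering, then closing gently.

```bash
python3 -m handwheel '[[[0,0,-0.008,0,1],[0,0,-0.007,0,1],[0,0,-0.004,0,1],[0,0,0,0,1],[0,0,0,0,0.85],[0,0,0,0,0.75],[0,0,0,0,0.7]]]' 40
```

```text
time: 14.88
ee_pos: [0.575, -0.1166, 0.265]
orientation: [0.0, 0.571, 0.821, 0.0]
ft_force: [0.4, 0.6, 1.0]
finger_gap: 0.698
```

```bash
python3 -m handwheel '[[[0,0,0,0,0.65],[0,0,0,0,0.62],[0,0,0,0,0.58],[0,0,0,0,0.5],[0,0,0,0,0.4],[0,0,0,0,0.4]]]' 40
python3 - <<'E'
from look import *
s=shot('w13'); print(s['ee_pos'],s['ft_force'],s['torque'],s['finger_gap'])
E
```

```text
time: 15.38
ee_pos: [0.5752, -0.1167, 0.2654]
orientation: [0.001, 0.571, 0.821, 0.0]
ft_force: [-0.2, -0.4, 3.1]
finger_gap: 0.596
[ 0.57518713 -0.11673022  0.26537906] [-0.18264294 -0.41688477  3.06075332] [-0.05865161  0.02431099  0.01432298] 0.5962717272836093
```

View pics/w13.png

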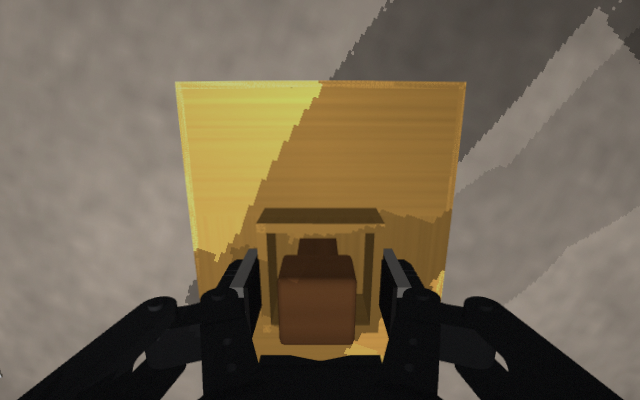

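Gripped: gap 0.596 ≈ 51 mm, collar 52 mm, and the knob stands free inside the collar. Lifting slowly.

```bash
python3 -m handwheel '[[[0,0,0.002,0,0.4],[0,0,0.002,0,0.4],[0,0,0.003,0,0.4],[0,0,0.003,0,0.4],[0,0,0.003,0,0.4],[0,0,0.004,0,0.4],[0,0,0.004,0,0.4],[0,0,0.004,0,0.4],[0,0,0,0,0.4],[0,0,0,0,0.4]]]' 50
python3 - <<'E'
from look import *
s=shot('w14'); print(s['ee_pos'],s['ft_force'],s['torque'],s['finger_gap'])
snap('side','s14');snap('scene','c14')
a=cv2.imread('pics/s14.png')[120:200,300:400];b=cv2.imread('pics/c14.png')[150:230,225:325]
cv2.imwrite('pics/o14.png',cv2.resize(np.hstack([a,b]),None,fx=4,fy=4,interpolation=cv2.INTER_CUBIC))
E
```

```text
time: 16.27
ee_pos: [0.575, -0.1167, 0.2902]
orientation: [0.0, 0.571, 0.821, 0.0]
ft_force: [-1.3, 1.0, -2.1]
finger_gap: 0.595
[ 0.57503077 -0.11665721  0.29023235] [-1.33201866  1.03600049 -2.08047819] [-0.01014678  0.02270291  0.06149511] 0.5945790066376061
```

View pics/o14.png

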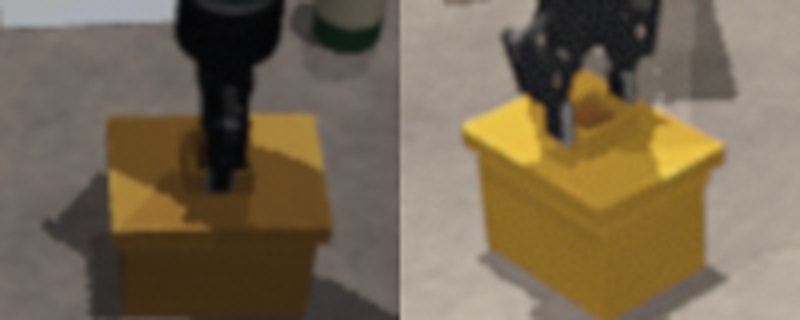

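View pics/w14.png

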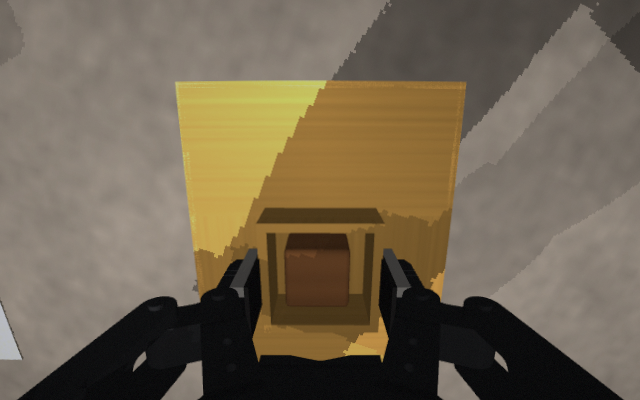

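The outer lid lifts alone: only about 2 N, and the knob stays below inside the collar at (318,270). Continuing to about 12 cm.

```bash
python3 -m handwheel '[[[0,0,0.004,0,0.4],[0,0,0.006,0,0.4],[0,0,0.007,0,0.4],[0,0,0.008,0,0.4],[0,0,0.01,0,0.4],[0,0,0.01,0,0.4],[0,0,0.01,0,0.4],[0,0,0.01,0,0.4],[0,0,0.01,0,0.4],[0,0,0.009,0,0.4],[0,0,0.007,0,0.4],[0,0,0.004,0,0.4],[0,0,0,0,0.4],[0,0,0,0,0.4],[0,0,0,0,0.4],[0,0,0,0,0.4],[0,0,0,0,0.4],[0,0,0,0,0.4]]]'
python3 - <<'E'
from look import *
s=shot('w15'); print(s['ee_pos'],s['ft_force'],s['torque'],s['finger_gap'],s['dq'].round(3))
snap('side','s15');snap('scene','c15')
a=cv2.imread('pics/s15.png')[90:200,290:420];b=cv2.imread('pics/c15.png')[120:230,215:345]
cv2.imwrite('pics/o15.png',cv2.resize(np.hstack([a,b]),None,fx=3,fy=3,interpolation=cv2.INTER_CUBIC))
print(robot.state()['ee_pos'])
E
```

```text
time: 17.92
ee_pos: [0.5747, -0.1165, 0.3842]
orientation: [-0.0, 0.571, 0.821, -0.0]
ft_force: [1.0, 0.3, -2.0]
finger_gap: 0.591
[ 0.57465715 -0.11654038  0.3841785 ] [ 0.99673249  0.32532067 -2.00902453] [-0.02488617  0.0200001   0.01849763] 0.5912537620588059 [-0.001 -0.001  0.004 -0.     0.001 -0.001]
[ 0.57476088 -0.11656986  0.38449176]
```

View pics/o15.png

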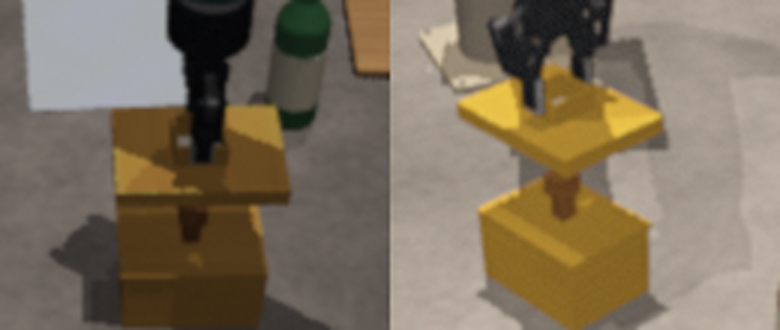

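View pics/w15.png

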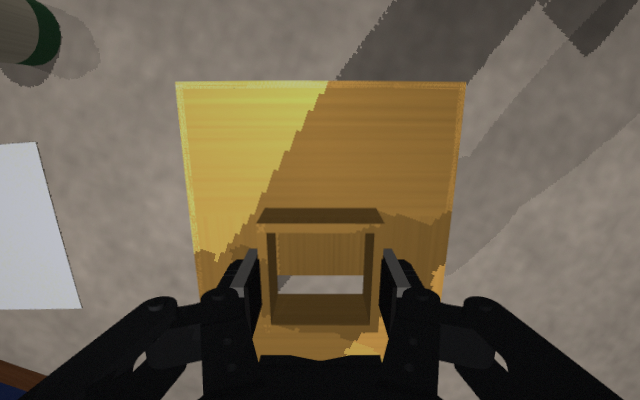

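```bash
python3 - <<'E'
from look import *
def rect(p,L,W,z):
    c,si=np.cos(p[2]),np.sin(p[2]); q=np.array([[-L/2,-W/2],[-L/2,W/2],[L/2,W/2],[L/2,-W/2]])
    return np.c_[q@np.array([[c,si],[-si,c]])+p[:2],np.full(4,z)]
out=[]
for n,f,(x,y) in(('side','s15',(290,90)),('scene','c15',(215,120))):
    im=cv2.resize(cv2.imread(f'pics/{f}.png')[y:y+110,x:x+130],None,fx=3,fy=3,interpolation=cv2.INTER_CUBIC)
    for P,L,W,z in(([.5735,-.1177,.351],.15,.11,.084),([.5735,-.1177,.351],.028,.028,.134),([.575,-.1165,.351],.164,.124,.2075)):
        cv2.polylines(im,[((proj(n,rect(P,L,W,z))-[x,y]+.5)*3).round().astype(int)],True,(255,0,0),1)
    out.append(im)
cv2.imwrite('pics/ov15.png',np.hstack(out))
E
```

```text
(no output)
```

View pics/ov15.png

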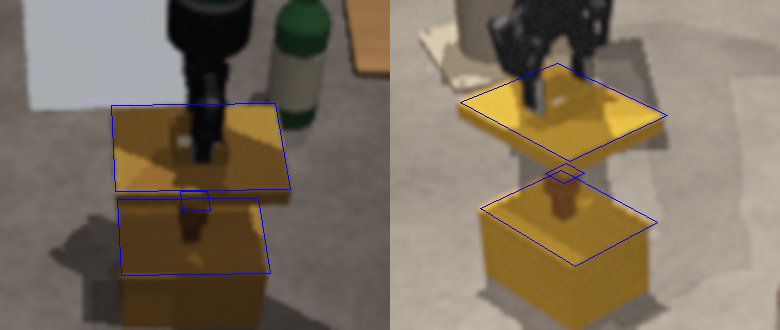

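Predicted outlines for the seated inner lid and the raised outer lid match both views, within 1–2 px. Handing in.

```bash
python3 - <<'E'
from look import *
print(robot.finish_job()); s=robot.state(); print(s['time'],s['ee_pos'],s['finger_gap'],s['ft_force'])
E
```

```text
the job is handed in; nothing more can be done
None
the job is handed in; nothing more can be done
```

I lifted the nested lids together by the knob, set them on the tin, and let go only once they were fully home. I then gripped the outer lid by its collar and lifted it alone, about 12 cm straight up. The job was handed in after about 18 s with the lid still held there; no verdict came back.

**Seating:** contact came at the expected height (tool at z ≈ 0.288 m), with an upward push of about 11 N on the tool. After release, the knob measured about 1 mm from the tin's centre, with its turn matching the tin's.

**Final lift:** the wrist carried about 2 N, which fits the outer lid alone. The grip opening was about 50 mm on the 52 mm collar, with the collar centre roughly 139 mm above the rim.

**Last pictures:** the expected outlines of the seated inner lid and the raised, level outer lid matched the side view closely. They were about 1–2 pixels off in the scene view, which I put down to camera calibration. The bottle, jar and bowl were never approached, and what showed of them in the last pictures looked unmoved, though I did not re-measure them. No check failed.

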